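Release the transit lock of a measuring stage

ROBOT

A 6-joint arm with a two-finger parallel gripper is mounted at the origin on the work surface. World frame = base frame: x ahead of the robot, y to its left, z up, the work surface at z = 0. Lengths are in m, angles in rad, forces in N, time in s.
With the tool pointing down it reaches from about 0.35 to 0.975 m from the base axis. Payload 4.9 kg.
Tool frame: the origin (TCP) lies midway between the tips of the shut fingers; the grasp point (between the pads) lies 19 mm behind it; z points along the fingers, y is the line along which they close (so a half turn about z gives the same grasp; the last joint's range is limited). The gripper opens to 85 mm and grips with 20 to 120 N. Pads are 22 mm wide; open, the fingers measure 114 mm over their backs; the gripper's body (76 mm by 85 mm) begins 54 mm behind the grasp point. The pads swing forward as they close: fully open they stand 13 mm farther back than shut.
Start: joints at [1.191, 0.053, 1.613, -0, 1.476, -0.119], TCP at [0.161, 0.604, 0.231] pointing down, gripper open.
Joint ranges: [-3.01, 3.01], [-1.01, 2.22], [0.06, 2.58], [-1.02, 4.17], [0.09, 2.62], [-3.14, 3.14]. Speed limits (rad/s): [2.57, 2.57, 3.14, 3.14, 3.14, 3.14].

INTERFACE

Orientations are given as a rotation vector (axis times angle).
In Python, from station import ctrl gives the robot as it stands.
- The arm moves only by the shell command python3 -m handwheel 'ROWS' [FORCE]. ROWS is JSON, a list of rows, each an object with "gripper": the gripper command: -1 is fully open, 1 is shut, values between are in proportion; "offset": the shift along the tool's x, y, z in mm, a list of three; "rotation": the turn, a rotation vector about the tool's x, y, z in rad, a list of three. A call has exactly 8 rows; each row is the pose to reach, as a shift and turn from the pose commanded when the call began, along the tool's axes at that moment; what a row does not reach only later rows make up. A row lasts 1/8 s, in which the tool goes at most 62.5 mm and 10.7 degrees, less where a joint would pass 70% of its speed; a pose out of reach is approached as far as the arm can. A call with a gripper value outside its range is refused whole. The fingers move at their own pace and stop on an object; FORCE is the grip in N (left out, the last holds). Time passes only in rows, so rows that repeat a pose let the fingers close, or fill a call up. It gives the time, the measured TCP pose, the force, the opening and the grip force at its end, in the units of the state.
- ctrl.get_obs(): the state, without advancing time (a new reading comes with each control period).
- ctrl.get_image(name): name is "scene" or "side" or "wrist"; returns a dict with "image" (384x512x3 uint8, red, green, blue), "fovy" (degrees; the focal length in pixels is half the picture's height over the tangent of half this angle, whatever the lens; pixels are square), "cx", "cy" (the principal point, pixels), "xyz" and "attitude" of the camera in the world. Camera axes: x right, y up, looking along -z (the intrinsics and any distortion apply to the point x, -y, -z); pixel columns grow to the right and rows downward; lengths in m; the calibration is good to about 2 mm. The wrist camera is an equidistant fisheye: a pixel r from the principal point sees the ray r / f radians off the axis. A picture is of the moment at which its call begins. There is no depth.
- ctrl.finish_job(): hands the job in; it is judged then, once.
The state is a dict: "t": time; "q": joint angles; "dq": joint speeds; "effort": joint torques, N m; "tool_pos": TCP position; "tool_rot": TCP orientation; "contact_force": force on the tool from outside, world axes, zero at the start; "wrist_torque": the same for the moment, N m; "opening": finger opening in m; "grip_force": force on a finger pad.
Only numpy, scipy, OpenCV 4.12 (cv2) and the standard library are available. Lean on these libraries where they do the work, as an engineer would, in place of code of your own. Each camera call takes 0.05 s, during which the arm holds its last target. There are 200 camera calls.

TASK

Free the measuring stage by drawing its transit bolt: with one fingertip press the long spring safety catch down and keep it down, while the other fingertip pushes the bolt's upright tab all the way along, out of its keeper. Then let the catch spring fully up behind the tab and move clear. Press and push gently, pinch or lift nothing, and leave everything else where it stands.

Things in the scene. Friction and masses are not known exactly. Their poses are not given: they have to be found in the camera images.
- stage: measuring stage fixed to the bench: white casting 295 (x) x 300 (y) x 45 mm, turned up to 25 degrees. On its deck (45 mm over the bench) the lock's two parts lie along stage y: catch bar centred at x -35 mm, bolt at x +15 mm. From x +60 mm on, a raised carriage with glass, 70 mm over the bench. Origin on the bench under the deck; x from catch to bolt, y the way the bolt is drawn, z up
- catch_top (a point): centre of the top face of the spring catch's press bar: steel, 22 mm wide (stage x), 100 mm long (stage y), top 69 mm over the bench when up. Goes straight down; it may be pressed anywhere along it and a fingertip may slide along it. From its side two teeth, 5 mm thick, tops 4 mm below its top, reach 16 mm towards the bolt and block the tab's wing unless the catch is down. Moves with the catch
- catch (a joint): how far the catch is pressed, m: 0 = up, 0.010 = bottomed. The spring pushes back with 2 N at the top, 6 N at the bottom; the teeth clear the wing from 0.005 on. Let up with the bolt part-way, it blocks the bolt
- tab_face (a point): centre of the face of the bolt's upright tab that is to be pushed (it looks to stage -y): a steel plate 22 mm wide (stage x), 10 mm thick (y), spanning 8 to 34 mm over the deck; this point is 21 mm over the deck and at the start 8 mm short (stage -y) of catch_top. Moves with the bolt
- wing (a point): tip of the wing, 6 mm thick and 10 mm tall (15 to 25 mm over the deck), that stands out 18 mm from the tab's side towards the catch. Point at the middle of its end. Moves with the bolt
- guide (a point): top centre of the fixed bolt guide on the -y side of the tab: 14 mm over the deck, 30 mm wide, 8 mm thick (stage y), this point 55 mm short of the tab's face at the start. Between it and the tab the bolt's flat bar lies open, 16 mm wide, top 10 mm over the deck: a fingertip fits there, above the bar. The keeper is beyond the guide
- bolt (a joint): how far the bolt is drawn, m: 0 = locked in the keeper (starts within 1 mm of it), 0.036 = fully drawn, at its stop. Grows as the tab moves to stage +y. Slides with about 3 N of friction and stays where it is left; from 0.032 on the catch can rise fully behind the tab's wing
- flange: bystander: turned aluminium flange, 48 mm across, 26 mm tall, standing on the glass of the stage; origin at the centre of its underside
- ring_gauge: bystander: dark steel ring, 48 mm across, 14 mm tall, lying on the glass of the stage; origin at the centre of its underside
- gauge_block: bystander: steel block 20 x 30 x 28 mm standing on the stage's deck, beyond the +y end of the catch; origin at the centre of its underside
- mouse: bystander: black computer mouse, 105 x 60 x 31 mm, on the bench on the +y side of the stage; origin at the centre of its underside
- joystick: bystander: white joystick box 110 x 150 x 45 mm, 106 mm tall with its stick, on the bench on the +y side of the stage; origin at the centre of its underside
- mug: bystander: blue mug, 82 mm across, 92 mm tall, on the bench on the -y side of the stage; origin at the centre of its underside
- screwdriver: bystander: screwdriver, 170 mm long, lying on the bench on the -y side of the stage; origin under its middle

How it is judged:
By the outcome, as a careful person would: the job done as asked, in the order asked, and still so for the second after the job is handed in, with the robot touching nothing.
It also fails if it takes over 35 s, if anything falls off the work surface, if the arm or the gripper's body presses on something with over 40 N, if the wrist force passes 120 N, or if a joint passes its speed limit or range.

## Working session

There is one attempt and no reset: what is moved stays moved. The work goes in short steps, Python scripts to look and compute and a shell command to move; the robot and the scene stay as the last step left them, time stands still between calls to the robot, and variables do not carry over. Pictures are saved under pics/ and viewed, at most 10 in all, crops included, and the job is handed in when it is done.

```bash
mkdir -p pics; ls
cat > h.py <<'E'
import numpy as np,cv2,json
from scipy.spatial.transform import Rotation as R
from station import ctrl
def snap(n,fn):
    d=ctrl.get_image(n); cv2.imwrite(f'pics/{fn}.png',d['image'][:,:,::-1])
    m={k:(v.tolist() if hasattr(v,'tolist') else v) for k,v in d.items() if k!='image'}
    json.dump(m,open(f'pics/{fn}.json','w')); return m
E
python3 - <<'E'
from h import *
for n in('scene','side','wrist'): print(n,snap(n,n+'0'))
print(ctrl.get_obs())
a=cv2.imread('pics/scene0.png');b=cv2.imread('pics/side0.png')
E
```

```text
pics
scene {'fovy': 55.607605863997925, 'cx': 251.1871344685584, 'cy': 190.96091315207497, 'xyz': [1.118097290464715, -0.24382974985234274, 0.7655744877007407], 'attitude': [0.6273294554610976, 0.3619139479928919, 1.0201695698608528]}
side {'fovy': 56.70389571318516, 'cx': 249.55701416313747, 'cy': 191.61457001897242, 'xyz': [0.2109752060535352, -0.4388714316977757, 0.7186284096897282], 'attitude': [0.7381816209797288, -0.2677929212411638, -0.6225387546963523]}
wrist {'fovy': 65.70646984690485, 'cx': 256.28687698544485, 'cy': 191.10374576131824, 'xyz': [0.093261517470611, 0.6220195819948514, 0.37256063642823695], 'attitude': [-0.242791366757159, -0.18352756309564786, 1.3014224894574042]}
{'t': 0.15, 'q': array([ 1.19100686e+00,  5.32298050e-02,  1.61395633e+00, -3.21314148e-05,
        1.47599690e+00, -1.19032334e-01]), 'dq': array([-0.00029755,  0.00094755, -0.00467045, -0.00088833, -0.00154225,
        0.00012949]), 'effort': array([ 3.13456248e-04, -3.94243419e+01, -3.70722055e+01, -1.13582803e-04,
        4.65091856e-03, -7.57814291e-06]), 'tool_pos': array([0.16098237, 0.60341842, 0.23034349]), 'tool_rot': array([-4.08384995e-01, -3.11457036e+00,  2.43299442e-03]), 'contact_force': array([ 0.06220288,  0.37945368, -0.27343759]), 'wrist_torque': array([0.02028182, 0.0044302 , 0.04918676]), 'grip_force': 0.0, 'opening': 0.08551929660504096}
```

View pics/scene0.png

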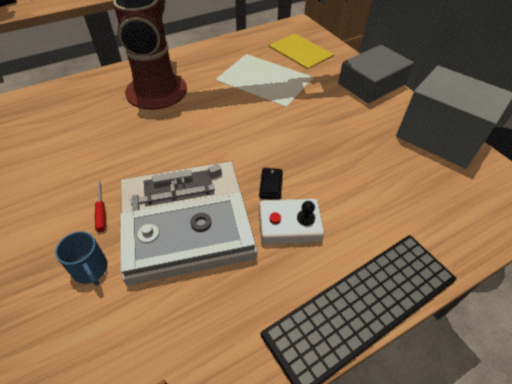

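View pics/side0.png

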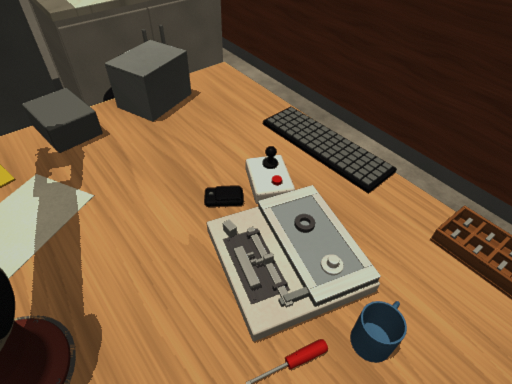

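The scene picture shows the stage around (185,220) with the lock along its far edge at (175,187). The side picture shows it around (290,260), with the catch at (240,265) and the bolt at (270,260). I'll enlarge the lock in both.

Run:
```python
import cv2,numpy as np
a=cv2.imread('pics/scene0.png')[155:285,110:265];b=cv2.imread('pics/side0.png')[180:335,200:385]
cv2.imwrite('pics/c1.png',cv2.resize(a,None,fx=5,fy=5,interpolation=cv2.INTER_CUBIC)[:600])
b=cv2.imread('pics/side0.png')[215:315,205:325]
cv2.imwrite('pics/c2.png',cv2.resize(b,None,fx=6,fy=6,interpolation=cv2.INTER_CUBIC))
```

```text
(no output)
```

View pics/c1.png

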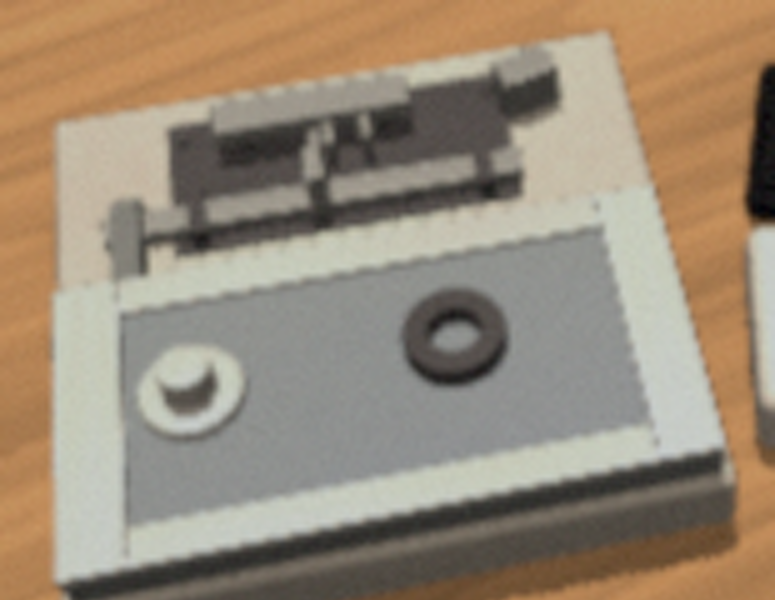

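View pics/c2.png

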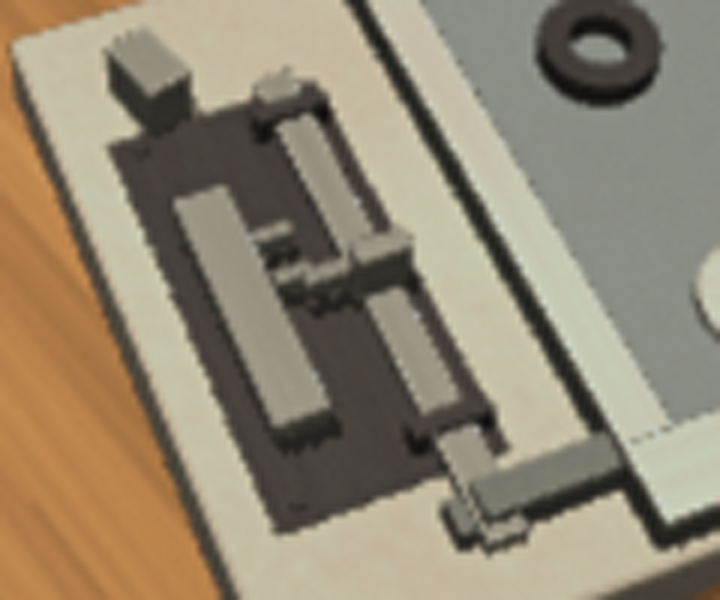

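```bash
cat > fit.py <<'E'
from h import *
from scipy.optimize import least_squares
S=json.load(open('pics/scene0.json'));D=json.load(open('pics/side0.json'))
def proj(m,P):
    c=R.from_rotvec(m['attitude']).inv().apply(np.atleast_2d(P)-m['xyz']); f=192/np.tan(np.radians(m['fovy']/2))
    return np.c_[m['cx']+f*c[:,0]/-c[:,2], m['cy']-f*c[:,1]/-c[:,2]]
def fr(u,s,o): return (np.array(u,float)+.5)/s-.5+o
C=[(-11,-50,69),(-11,50,69),(11,50,69),(11,-50,69)]
T=[(54,2,79),(76,2,79),(76,-8,79),(54,-8,79)]
T=[(t[0]-15+0-4+0,*t[1:]) for t in T]  # catch frame: bolt centre at +50 -> 39..61
sc=fr([(218,104),(404,74),(413,100),(213,133)],5,(110,155))
si=fr([(172,203),(222,185),(330,412),(275,432)],6,(205,215))
ti=fr([(348,247),(402,230),(413,250),(360,267)],6,(205,215))
scd=fr([(55,120),(610,32)],5,(110,155)); sid=fr([(10,45)],6,(205,215))
T=[(t[0]+0,)+tuple(t[1:]) for t in T]
T=[(39,2,79),(61,2,79),(61,-8,79),(39,-8,79)]
def w(p,P): 
    P=np.array(P,float)/1e3; return np.c_[P[:,:2]@np.array([[np.cos(p[2]),np.sin(p[2])],[-np.sin(p[2]),np.cos(p[2])]])+p[:2],P[:,2]]
def res(p):
    x,y=p[3],p[4]; b=p[5:9]
    dk=[(x,y-150,45),(x,y+150,45)]
    r=[proj(S,w(p,C))+b[:2]-sc, proj(D,w(p,C))+b[2:]-si, proj(D,w(p,T))+b[2:]-ti, proj(S,w(p,dk))+b[:2]-scd, proj(D,w(p,dk[1:]))+b[2:]-sid]
    return np.r_[np.concatenate(r).ravel(), b/1.0]
if __name__=='__main__':
    best=min((least_squares(res,[.6,.1,a,-50,0,0,0,0,0],loss='soft_l1') for a in np.arange(-3,3.1,.7)),key=lambda s:s.cost)
    p=best.x; print(best.cost,p,np.degrees(p[2])); print(res(p).round(1))
    print('catch',w(p,[(0,0,69)]),'tabface',w(p,[(50,-8,66)]))
    json.dump(p.tolist(),open('pose.json','w'))
E
python3 fit.py
```

```text
127.48050867639564 [ 4.68283324e-01 -1.10130760e-01 -3.13073751e-01 -4.35895128e+01
  1.10760445e+01 -7.20337993e-03  1.12488534e+00 -2.84828323e-01
  2.98969079e-01] -17.937804597785124
[ -0.7  -0.7   0.9  -0.   -0.1   0.9   0.5  -0.2  15.4  37.3  -8.3   1.9
 -16.9 -38.6   8.3  -4.1  -0.2  -0.1   0.3  -0.1   0.3   0.3  -0.4   0.3
  -0.6  -2.    0.    0.3   0.3  -0.8  -0.    1.1  -0.3   0.3]
catch [[ 0.46828332 -0.11013076  0.069     ]] tabface [[ 0.51338902 -0.13314111  0.066     ]]
```

```bash
sed -i 's/^si=.*/si=fr([(275,432),(172,203),(222,185),(330,412)],6,(205,215))/; /^T=\[(54/d; /^T=\[(t/d' fit.py; python3 fit.py
python3 - <<'E'
from h import *
o=ctrl.get_obs(); r=R.from_rotvec(o['tool_rot']).as_matrix(); print(r.round(3))
E
```

```text
2.4862927343930625 [  0.46801714  -0.11159393  -0.2783904  -39.27610867  13.55417423
   0.34479337   0.81467696  -0.25035821   0.4698467 ] -15.95059483582092
[-1.  -0.4  0.5 -0.7 -0.2  0.2  0.5  0.1 -0.5 -0.2 -0.4 -0.   0.6 -0.
  0.3 -0.4 -0.1  0.1  0.3 -0.2  0.4  0.1 -0.2  0.5 -0.4  0.2  0.1 -0.3
 -0.1 -0.3  0.3  0.8 -0.3  0.5]
catch [[ 0.46801714 -0.11159393  0.069     ]] tabface [[ 0.51389362 -0.13302634  0.066     ]]
[[-0.966  0.258 -0.001]
 [ 0.258  0.966 -0.001]
 [ 0.    -0.002 -1.   ]]
```

```bash
cat > off.py <<'E'
from h import *
from fit import w
# target: catch-frame x,y (mm), world z (mm) -> offset in tool axes (from measured pose), rotvec
def off(cx,cy,z,xy=None,frac=1):
    p=json.load(open('pose.json')); o=ctrl.get_obs(); r=R.from_rotvec(o['tool_rot'])
    t=w(p,[(cx,cy,z)])[0]
    if xy: t[:2]=xy
    a=p[2]; M=np.c_[[-np.sin(a),np.cos(a),0],[np.cos(a),np.sin(a),0],[0,0,-1]]
    q=r.inv()*R.from_matrix(M)
    print('target',t.round(4),'offset',(r.inv().apply(t-o['tool_pos'])*1000).round(1),'rot',q.as_rotvec().round(4),'t',o['t'],'open',o['opening'],'F',o['contact_force'].round(2))
E
python3 -c "
from off import *
off(25,-27,230,xy=(.48,.22)); off(25,-27,230)"
```

```text
target [0.48 0.22 0.23] offset [-407.1 -288.2    0.7] rot [-1.4000e-03  1.1000e-03  1.5884e+00] t 0.15 open 0.08551929660504096 F [ 0.06  0.38 -0.27]
target [ 0.4846 -0.1444  0.23  ] offset [-505.5 -639.1    1.3] rot [-1.4000e-03  1.1000e-03  1.5884e+00] t 0.15 open 0.08551929660504096 F [ 0.06  0.38 -0.27]
```

```bash
python3 -m handwheel '[{"gripper":0.15,"offset":[-51,-36,0],"rotation":[0,0,0.1]},{"gripper":0.15,"offset":[-102,-72,0],"rotation":[0,0,0.2]},{"gripper":0.15,"offset":[-153,-108,0],"rotation":[0,0,0.3]},{"gripper":0.15,"offset":[-204,-144,0],"rotation":[0,0,0.4]},{"gripper":0.15,"offset":[-254,-180,0],"rotation":[0,0,0.5]},{"gripper":0.15,"offset":[-305,-216,0],"rotation":[0,0,0.6]},{"gripper":0.15,"offset":[-356,-252,0],"rotation":[0,0,0.7]},{"gripper":0.15,"offset":[-407,-288,0],"rotation":[0,0,0.8]}]' 20; python3 -c "
from off import *
off(25,-27,140)"
```

```text
t: 1.15
tool_pos: [0.481, 0.2189, 0.2312]
tool_rot: [1.594, 2.707, 0.0]
contact_force: [-0.0, 1.1, 0.0]
opening: 0.0364
grip_force: 0.0
target [ 0.4846 -0.1444  0.14  ] offset [-319.4 -173.1   91.1] rot [ 2.00e-04 -2.00e-04  7.85e-01] t 1.15 open 0.03640546563645539 F [-0.05  1.1   0.02]
```

```bash
python3 -m handwheel '[{"gripper":0.15,"offset":[-50,-27,0],"rotation":[0,0,0.13]},{"gripper":0.15,"offset":[-100,-54,0],"rotation":[0,0,0.26]},{"gripper":0.15,"offset":[-150,-81,0],"rotation":[0,0,0.39]},{"gripper":0.15,"offset":[-200,-108,0],"rotation":[0,0,0.52]},{"gripper":0.15,"offset":[-250,-136,20],"rotation":[0,0,0.65]},{"gripper":0.15,"offset":[-300,-163,60],"rotation":[0,0,0.785]},{"gripper":0.15,"offset":[-319,-173,91],"rotation":[0,0,0.785]},{"gripper":0.15,"offset":[-319,-173,91],"rotation":[0,0,0.785]}]'; python3 -c "
from off import *
off(25,-27,100)
for n in('scene','side'): snap(n,n+'1')
a=cv2.imread('pics/scene1.png')[150:250,100:225];b=cv2.imread('pics/side1.png')[190:310,200:325]
z=lambda i:cv2.resize(i,(400,400*i.shape[0]//i.shape[1]),interpolation=cv2.INTER_CUBIC)
a,b=z(a),z(b);h=max(len(a),len(b))
cv2.imwrite('pics/c3.png',np.hstack([cv2.copyMakeBorder(i,0,h-len(i),0,0,0) for i in(a,b)]))"
```

```text
t: 2.15
tool_pos: [0.4823, -0.1426, 0.1367]
tool_rot: [-2.503, -1.888, 0.005]
contact_force: [-0.3, 0.1, -0.7]
opening: 0.0362
grip_force: 0.0
target [ 0.4846 -0.1444  0.1   ] offset [-1.1  3.  36.6] rot [-0.0073 -0.0012  0.0001] t 2.15 open 0.036236725582437526 F [-0.29  0.11 -0.71]
```

View pics/c3.png

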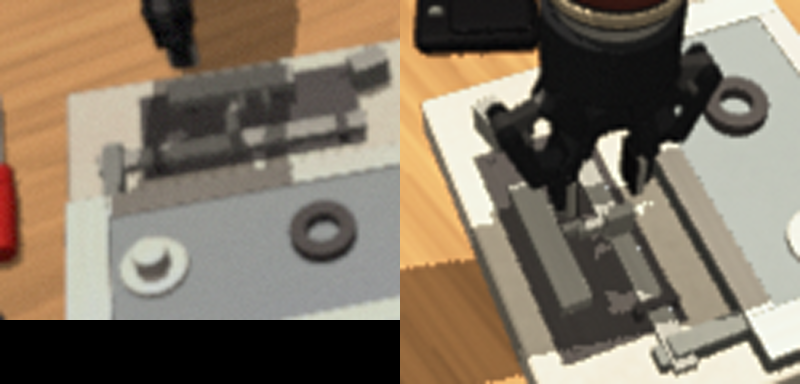

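The crops show the tips above the lock: in side1 at about (252,254) and (274,249), and the gripper hides the lock partly. I'll check the settled pose against the projected tips.

```bash
python3 -c "
from off import *
from fit import proj
off(25,-27,90)
p=json.load(open('pose.json'));D=json.load(open('pics/side1.json'))
o=ctrl.get_obs();r=R.from_rotvec(o['tool_rot'])
for h in(0,5,10):
  for y in(-25,-18,18,25): print(h,y,proj(D,o['tool_pos']+r.apply([0,y/1e3,-h/1e3]))+p[7:9])
"
```

```text
target [ 0.4846 -0.1444  0.09  ] offset [-2.6  0.5 50.6] rot [-0.0004 -0.0006  0.0031] t 2.25 open 0.036063143484816165 F [-0.69  1.21 -0.49]
0 -25 [[250.5403106  254.78303116]]
0 -18 [[253.87776146 253.66942144]]
0 18 [[270.75479103 248.03805038]]
0 25 [[273.98171155 246.9613214 ]]
5 -25 [[250.58458141 253.30088076]]
5 -18 [[253.93932517 252.18557305]]
5 18 [[270.90231831 246.5461089 ]]
5 25 [[274.14539302 245.46792633]]
10 -25 [[250.62931799 251.80313717]]
10 -18 [[254.00153478 250.68615714]]
10 18 [[271.05137145 245.03873639]]
10 25 [[274.31076279 243.95912756]]
```

```bash
python3 -m handwheel '[{"gripper":0.15,"offset":[-2,0,10],"rotation":[0,0,0]},{"gripper":0.15,"offset":[-2.5,0.5,25],"rotation":[0,0,0]},{"gripper":0.15,"offset":[-2.5,0.5,40],"rotation":[0,0,0]},{"gripper":0.15,"offset":[-2.5,0.5,50],"rotation":[0,0,0]},{"gripper":0.15,"offset":[-2.5,0.5,56],"rotation":[0,0,0]},{"gripper":0.15,"offset":[-2.5,0.5,60],"rotation":[0,0,0]},{"gripper":0.15,"offset":[-2.5,0.5,62],"rotation":[0,0,0]},{"gripper":0.15,"offset":[-2.5,0.5,62],"rotation":[0,0,0]}]'; python3 -c "
from off import *
off(25,-27,75)
for n in('scene','side'): snap(n,n+'2')
a=cv2.imread('pics/scene2.png')[165:220,120:230];b=cv2.imread('pics/side2.png')[215:305,225:305]
z=lambda i:cv2.resize(i,(400,400*i.shape[0]//i.shape[1]),interpolation=cv2.INTER_CUBIC)
a,b=z(a),z(b);h=max(len(a),len(b))
cv2.imwrite('pics/c4.png',np.hstack([cv2.copyMakeBorder(i,0,h-len(i),0,0,0) for i in(a,b)]))"
```

```text
t: 3.25
tool_pos: [0.4848, -0.1449, 0.0785]
tool_rot: [2.505, 1.896, 0.0]
contact_force: [0.2, -0.6, 0.4]
opening: 0.0363
grip_force: 0.0
target [ 0.4846 -0.1444  0.075 ] offset [ 0.4 -0.3  3.5] rot [0.0003 0.0001 0.0033] t 3.25 open 0.03625743856124266 F [ 0.19 -0.58  0.39]
```

View pics/c4.png

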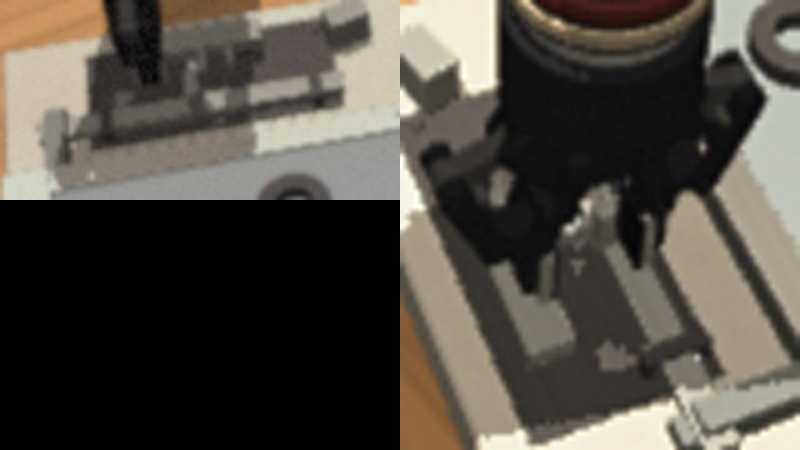

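```bash
cat > avg.py <<'E'
from h import *
def avg(n=8):
    F=[];P=[]
    for i in range(n): ctrl.get_image('side'); o=ctrl.get_obs(); F.append(o['contact_force']);P.append(o['tool_pos'])
    F=np.array(F); print('t',o['t'],'F',F.mean(0).round(2),'sd',F.std(0).round(2),'pos',np.mean(P,0).round(4))
avg()
E
python3 avg.py
python3 -m handwheel '[{"gripper":0.15,"offset":[0,0,2],"rotation":[0,0,0]},{"gripper":0.15,"offset":[0,0,4],"rotation":[0,0,0]},{"gripper":0.15,"offset":[0,0,6],"rotation":[0,0,0]},{"gripper":0.15,"offset":[0,0,7],"rotation":[0,0,0]},{"gripper":0.15,"offset":[0,0,8],"rotation":[0,0,0]},{"gripper":0.15,"offset":[0,0,9],"rotation":[0,0,0]},{"gripper":0.15,"offset":[0,0,10],"rotation":[0,0,0]},{"gripper":0.15,"offset":[0,0,10],"rotation":[0,0,0]}]'; python3 avg.py
```

```text
t 3.75 F [0.17 0.08 0.25] sd [0.5  0.57 0.31] pos [ 0.4848 -0.1448  0.0785]
t: 4.75
tool_pos: [0.4846, -0.1448, 0.0682]
tool_rot: [-2.505, -1.896, 0.0]
contact_force: [0.4, -0.6, -0.9]
opening: 0.0365
grip_force: 0.0
t 5.15 F [ 0.29 -0.04  0.11] sd [0.48 0.38 0.41] pos [ 0.4847 -0.1448  0.0683]
```

```bash
python3 -m handwheel '[{"gripper":0.15,"offset":[0,0,1],"rotation":[0,0,0]},{"gripper":0.15,"offset":[0,0,2],"rotation":[0,0,0]},{"gripper":0.15,"offset":[0,0,3],"rotation":[0,0,0]},{"gripper":0.15,"offset":[0,0,4],"rotation":[0,0,0]},{"gripper":0.15,"offset":[0,0,4],"rotation":[0,0,0]},{"gripper":0.15,"offset":[0,0,4],"rotation":[0,0,0]},{"gripper":0.15,"offset":[0,0,4],"rotation":[0,0,0]},{"gripper":0.15,"offset":[0,0,4],"rotation":[0,0,0]}]'; python3 avg.py
```

```text
t: 6.15
tool_pos: [0.4848, -0.1448, 0.0644]
tool_rot: [2.505, 1.896, 0.0]
contact_force: [-1.2, -0.6, 3.8]
opening: 0.0363
grip_force: 1.4
t 6.55 F [-0.31 -0.13  2.83] sd [0.45 0.54 0.25] pos [ 0.4848 -0.1448  0.0644]
```

```bash
python3 -m handwheel '[{"gripper":0.15,"offset":[0,0,1],"rotation":[0,0,0]},{"gripper":0.15,"offset":[0,0,2],"rotation":[0,0,0]},{"gripper":0.15,"offset":[0,0,3],"rotation":[0,0,0]},{"gripper":0.15,"offset":[0,0,4],"rotation":[0,0,0]},{"gripper":0.15,"offset":[0,0,5],"rotation":[0,0,0]},{"gripper":0.15,"offset":[0,0,6],"rotation":[0,0,0]},{"gripper":0.15,"offset":[0,0,6],"rotation":[0,0,0]},{"gripper":0.15,"offset":[0,0,6],"rotation":[0,0,0]}]'; python3 avg.py; python3 -c "
from off import *
snap('side','side3')
off(25,-27,60)
b=cv2.imread('pics/side3.png')[225:305,225:305]
cv2.imwrite('pics/c5.png',cv2.resize(b,None,fx=7,fy=7,interpolation=cv2.INTER_CUBIC))"
```

```text
t: 7.55
tool_pos: [0.4848, -0.1448, 0.0585]
tool_rot: [2.505, 1.896, -0.0]
contact_force: [-0.9, -1.0, 5.1]
opening: 0.0363
grip_force: 2.6
t 7.95 F [-0.62 -0.47  5.02] sd [0.41 0.45 0.53] pos [ 0.4848 -0.1448  0.0585]
target [ 0.4846 -0.1444  0.06  ] offset [ 0.4 -0.2 -1.5] rot [0.0002 0.0001 0.0034] t 8.0 open 0.03646437880292601 F [-0.32  0.12  4.8 ]
```

View pics/c5.png

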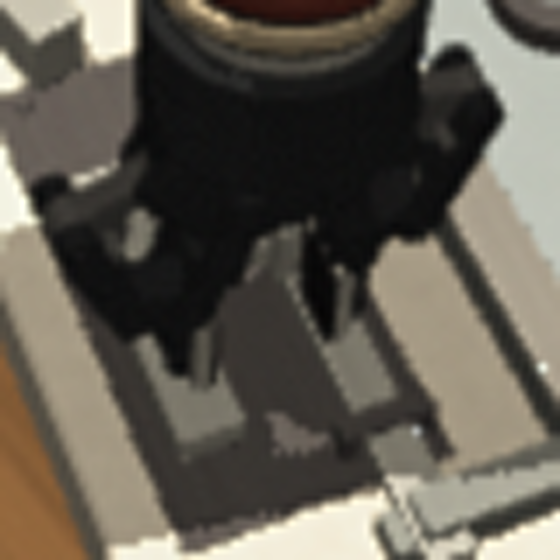

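The catch bar shows pressed under the left tip (crop 185,375), and the right tip stands over the bar at (335,335). The force puts the catch about 7 mm down, so I'll push along tool +x.

```bash
python3 -m handwheel '[{"gripper":0.15,"offset":[2,0,0],"rotation":[0,0,0]},{"gripper":0.15,"offset":[4,0,0],"rotation":[0,0,0]},{"gripper":0.15,"offset":[6,0,0],"rotation":[0,0,0]},{"gripper":0.15,"offset":[8,0,0],"rotation":[0,0,0]},{"gripper":0.15,"offset":[10,0,0],"rotation":[0,0,0]},{"gripper":0.15,"offset":[12,0,0],"rotation":[0,0,0]},{"gripper":0.15,"offset":[14,0,0],"rotation":[0,0,0]},{"gripper":0.15,"offset":[16,0,0],"rotation":[0,0,0]}]'; python3 avg.py
```

```text
t: 9.0
tool_pos: [0.489, -0.1312, 0.0588]
tool_rot: [2.502, 1.894, -0.004]
contact_force: [-2.1, -7.5, 5.1]
opening: 0.0361
grip_force: 4.1
t 9.4 F [-1.94 -5.9   5.16] sd [0.54 0.43 0.35] pos [ 0.4891 -0.131   0.0588]
```

```bash
python3 -m handwheel '[{"gripper":0.15,"offset":[2,0,0],"rotation":[0,0,0]},{"gripper":0.15,"offset":[4,0,0],"rotation":[0,0,0]},{"gripper":0.15,"offset":[6,0,0],"rotation":[0,0,0]},{"gripper":0.15,"offset":[8,0,0],"rotation":[0,0,0]},{"gripper":0.15,"offset":[10,0,0],"rotation":[0,0,0]},{"gripper":0.15,"offset":[12,0,0],"rotation":[0,0,0]},{"gripper":0.15,"offset":[14,0,0],"rotation":[0,0,0]},{"gripper":0.15,"offset":[16,0,0],"rotation":[0,0,0]}]'; python3 avg.py
```

```text
t: 10.4
tool_pos: [0.4934, -0.1158, 0.0588]
tool_rot: [2.502, 1.894, -0.004]
contact_force: [-2.1, -6.0, 6.2]
opening: 0.0362
grip_force: 4.1
t 10.8 F [-1.98 -5.82  5.36] sd [0.69 0.68 0.35] pos [ 0.4934 -0.1156  0.0588]
```

```bash
python3 -m handwheel '[{"gripper":0.15,"offset":[2,0,0],"rotation":[0,0,0]},{"gripper":0.15,"offset":[4,0,0],"rotation":[0,0,0]},{"gripper":0.15,"offset":[6,0,0],"rotation":[0,0,0]},{"gripper":0.15,"offset":[8,0,0],"rotation":[0,0,0]},{"gripper":0.15,"offset":[9,0,0],"rotation":[0,0,0]},{"gripper":0.15,"offset":[10,0,0],"rotation":[0,0,0]},{"gripper":0.15,"offset":[10,0,0],"rotation":[0,0,0]},{"gripper":0.15,"offset":[10,0,0],"rotation":[0,0,0]}]'; python3 avg.py; python3 -c "
from off import *
off(25,11,58.8)
for n in('scene',): snap(n,n+'4')
a=cv2.imread('pics/scene4.png')[165:215,130:230]
cv2.imwrite('pics/c6.png',cv2.resize(a,None,fx=7,fy=7,interpolation=cv2.INTER_CUBIC))"
```

```text
t: 11.8
tool_pos: [0.4961, -0.1061, 0.0588]
tool_rot: [2.502, 1.895, -0.004]
contact_force: [-2.7, -6.6, 5.3]
opening: 0.0363
grip_force: 3.8
t 12.2 F [-2.3  -6.23  5.21] sd [0.4 0.4 0.5] pos [ 0.4961 -0.1061  0.0588]
target [ 0.4951 -0.1079  0.0588] offset [-2.  -0.5 -0. ] rot [0.0009 0.0037 0.0037] t 12.2 open 0.03620782926706323 F [-2.2  -5.99  5.53]
```

View pics/c6.png

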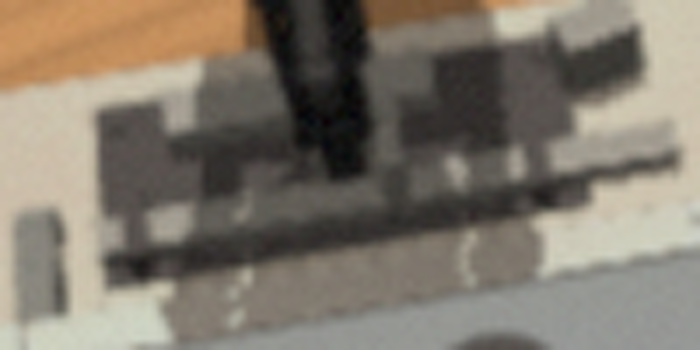

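The scene crop shows the bolt drawn well to the right, with its end out at (670,150) and clear of the keeper at (40,260). The fingertip is at (345,170). I'll go on to the stop in small steps.

```bash
python3 -m handwheel '[{"gripper":0.15,"offset":[0.5,0,0],"rotation":[0,0,0]},{"gripper":0.15,"offset":[1,0,0],"rotation":[0,0,0]},{"gripper":0.15,"offset":[1.5,0,0],"rotation":[0,0,0]},{"gripper":0.15,"offset":[2,0,0],"rotation":[0,0,0]},{"gripper":0.15,"offset":[2.5,0,0],"rotation":[0,0,0]},{"gripper":0.15,"offset":[2.5,0,0],"rotation":[0,0,0]},{"gripper":0.15,"offset":[2.5,0,0],"rotation":[0,0,0]},{"gripper":0.15,"offset":[2.5,0,0],"rotation":[0,0,0]}]'; python3 avg.py
```

```text
t: 13.25
tool_pos: [0.4968, -0.1038, 0.0587]
tool_rot: [2.502, 1.895, -0.004]
contact_force: [-2.8, -6.5, 6.1]
opening: 0.0365
grip_force: 3.9
t 13.65 F [-2.55 -6.49  5.38] sd [0.37 0.32 0.15] pos [ 0.4968 -0.1038  0.0588]
```

```bash
python3 -m handwheel '[{"gripper":0.15,"offset":[0.5,0,0],"rotation":[0,0,0]},{"gripper":0.15,"offset":[1,0,0],"rotation":[0,0,0]},{"gripper":0.15,"offset":[1.5,0,0],"rotation":[0,0,0]},{"gripper":0.15,"offset":[1.5,0,0],"rotation":[0,0,0]},{"gripper":0.15,"offset":[1.5,0,0],"rotation":[0,0,0]},{"gripper":0.15,"offset":[1.5,0,0],"rotation":[0,0,0]},{"gripper":0.15,"offset":[1.5,0,0],"rotation":[0,0,0]},{"gripper":0.15,"offset":[1.5,0,0],"rotation":[0,0,0]}]'; python3 avg.py
```

```text
t: 14.65
tool_pos: [0.497, -0.1029, 0.0588]
tool_rot: [2.502, 1.894, -0.006]
contact_force: [-2.7, -8.8, 5.2]
opening: 0.0366
grip_force: 5.0
t 15.05 F [-2.82 -8.55  5.61] sd [0.45 0.51 0.74] pos [ 0.497  -0.1029  0.0588]
```

```bash
python3 -m handwheel '[{"gripper":0.15,"offset":[0.3,0,0],"rotation":[0,0,0]},{"gripper":0.15,"offset":[0.6,0,0],"rotation":[0,0,0]},{"gripper":0.15,"offset":[0.8,0,0],"rotation":[0,0,0]},{"gripper":0.15,"offset":[0.8,0,0],"rotation":[0,0,0]},{"gripper":0.15,"offset":[0.8,0,0],"rotation":[0,0,0]},{"gripper":0.15,"offset":[0.8,0,0],"rotation":[0,0,0]},{"gripper":0.15,"offset":[0.8,0,0],"rotation":[0,0,0]},{"gripper":0.15,"offset":[0.8,0,0],"rotation":[0,0,0]}]'; python3 avg.py
```

```text
t: 16.05
tool_pos: [0.497, -0.1028, 0.0588]
tool_rot: [2.501, 1.894, -0.008]
contact_force: [-3.0, -10.9, 6.2]
opening: 0.0359
grip_force: 6.3
t 16.45 F [ -3.89 -10.99   5.64] sd [0.62 0.58 0.48] pos [ 0.497  -0.1028  0.0588]
```

The position no longer moves while the force rises, so the bolt is at its stop. I'll ease back, then lift slowly.

```bash
python3 -m handwheel '[{"gripper":0.15,"offset":[-2,0,0],"rotation":[0,0,0]},{"gripper":0.15,"offset":[-4,0,0],"rotation":[0,0,0]},{"gripper":0.15,"offset":[-6,0,0],"rotation":[0,0,0]},{"gripper":0.15,"offset":[-6.5,0,0],"rotation":[0,0,0]},{"gripper":0.15,"offset":[-6.5,0,-2],"rotation":[0,0,0]},{"gripper":0.15,"offset":[-6.5,0,-5],"rotation":[0,0,0]},{"gripper":0.15,"offset":[-6.5,0,-8],"rotation":[0,0,0]},{"gripper":0.15,"offset":[-6.5,0,-12],"rotation":[0,0,0]}]'; python3 avg.py
python3 -m handwheel '[{"gripper":0.15,"offset":[0,0,-5],"rotation":[0,0,0]},{"gripper":0.15,"offset":[0,0,-12],"rotation":[0,0,0]},{"gripper":0.15,"offset":[0,0,-25],"rotation":[0,0,0]},{"gripper":0.15,"offset":[0,0,-45],"rotation":[0,0,0]},{"gripper":0.15,"offset":[0,0,-70],"rotation":[0,0,0]},{"gripper":0.15,"offset":[0,0,-100],"rotation":[0,0,0]},{"gripper":0.15,"offset":[0,0,-130],"rotation":[0,0,0]},{"gripper":0.15,"offset":[0,0,-150],"rotation":[0,0,0]}]'
python3 -m handwheel '[{"gripper":0.15,"offset":[-5,-25,0],"rotation":[0,0,0]},{"gripper":0.15,"offset":[10,-50,0],"rotation":[0,0,0]},{"gripper":0.15,"offset":[40,-50,0],"rotation":[0,0,0]},{"gripper":0.15,"offset":[80,-50,0],"rotation":[0,0,0]},{"gripper":0.15,"offset":[120,-50,0],"rotation":[0,0,0]},{"gripper":0.15,"offset":[150,-50,0],"rotation":[0,0,0]},{"gripper":0.15,"offset":[150,-50,0],"rotation":[0,0,0]},{"gripper":0.15,"offset":[150,-50,0],"rotation":[0,0,0]}]'
python3 -c "
from off import *
for n in('scene','side'): snap(n,n+'5')
a=cv2.imread('pics/scene5.png')[160:225,115:240];b=cv2.imread('pics/side5.png')[215:315,205:325]
z=lambda i:cv2.resize(i,(400,400*i.shape[0]//i.shape[1]),interpolation=cv2.INTER_CUBIC)
a,b=z(a),z(b);h=max(len(a),len(b))
cv2.imwrite('pics/c7.png',np.hstack([cv2.copyMakeBorder(i,0,h-len(i),0,0,0) for i in(a,b)]))"
```

```text
t: 17.45
tool_pos: [0.4948, -0.1061, 0.0698]
tool_rot: [-2.504, -1.896, 0.003]
contact_force: [-0.2, 0.4, 0.0]
opening: 0.036
grip_force: 0.0
t 17.85 F [ 0.03  0.21 -0.2 ] sd [0.75 0.27 0.36] pos [ 0.495  -0.1061  0.0699]
t: 18.85
tool_pos: [0.4963, -0.1062, 0.2231]
tool_rot: [2.503, 1.894, 0.003]
contact_force: [-0.2, -0.1, 0.2]
opening: 0.0366
grip_force: 0.0
t: 19.85
tool_pos: [0.488, 0.0515, 0.2203]
tool_rot: [2.505, 1.896, -0.001]
contact_force: [-0.2, -1.0, -0.2]
opening: 0.0366
grip_force: 0.0
```

View pics/c7.png

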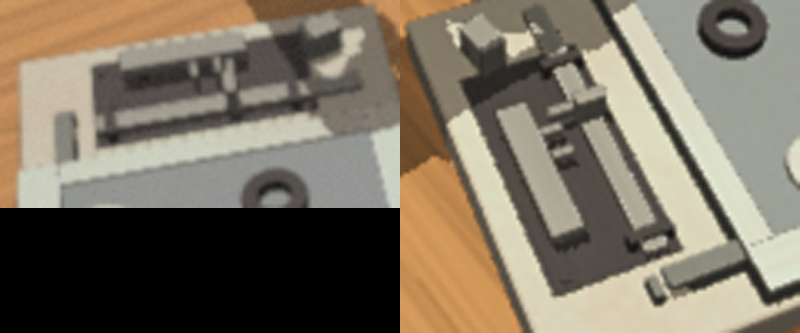

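The last picture shows the tab fully along at (585,100) with the bolt out of its keeper. The catch's top corners, (497,112) and (553,243), are back where they started, so it is up behind the wing. The arm is clear.

```bash
python3 -c "
from station import ctrl
print(ctrl.finish_job())"
```

```text
the job is handed in; nothing more can be done
None
```

The bolt is fully drawn to its stop and out of its keeper, the catch has sprung back up behind the tab, the arm is clear, and the job was handed in at about 20 s (no verdict was returned).

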